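Unclip the return coupler and park it

ROBOT

A 6-joint arm with a two-finger parallel gripper is mounted at the origin on the work surface. World frame = base frame: x ahead of the robot, y to its left, z up, the work surface at z = 0. Lengths are in m, angles in degrees, forces in N, time in s.
With the tool pointing down it reaches from about 0.3 to 0.75 m from the base axis. Payload 8.5 kg.
Tool frame: the origin (TCP) lies midway between the tips of the shut fingers; the grasp point (between the pads) lies 19 mm behind it; z points along the fingers, y is the direction in which the jaws open and shut (so a half turn about z gives the same grasp; the last joint's range is limited). The gripper opens to 85 mm and grips with 20 to 120 N. Pads are 22 mm wide; open, the fingers measure 114 mm over their backs; the gripper's body (76 mm by 85 mm) begins 54 mm behind the grasp point. The pads swing forward as they close: fully open they stand 13 mm farther back than shut.
Start: joints at [60.659, 21.807, 74.336, -0, 83.858, -12.336], TCP at [0.161, 0.526, 0.231] pointing down, gripper open.
Joint ranges: [-178.18, 178.18], [-50.72, 133.34], [12.68, 142.11], [-81.47, 261.47], [9.98, 163.14], [-165.26, 165.26]. Speed limits (degrees/s): [136.94, 136.94, 180, 180, 180, 180].

INTERFACE

Orientations are given as a 3x3 rotation matrix whose columns are the frame's x, y, z axes.
In Python, from rig import env gives the robot as it stands.
- The arm moves only by the shell command python3 -m inch 'ROWS' [FORCE]. ROWS is text: rows parted by semicolons, each of 5 numbers parted by spaces: the finger opening in mm, from 0 to 85.4, then the shift along the tool's x, y, z in mm, then the turn about the tool's z in degrees. In form: jaw dx dy dz turn; .... A call has 1 to 10 rows; each row is the pose to reach, as a shift and turn from the pose commanded when the call began, along the tool's axes at that moment; what a row does not reach only later rows make up. A row lasts 1/8 s, in which the tool goes at most 62.5 mm and 10.7 degrees, less where a joint would pass 70% of its speed; a pose out of reach is approached as far as the arm can. A call with a gripper value outside its range is refused whole. The fingers move at their own pace and stop on an object; FORCE is the grip in N (left out, the last holds). Time passes only in rows, so rows that repeat a pose let the fingers close. It gives the time, the measured TCP pose, the force and the opening at its end, in the units of the state.
- env.observe(): the state, without advancing time (a new reading comes with each control period).
- env.get_image(name): name is "scene" or "top" or "wrist"; returns a dict with "color" (400x640x3 uint8, blue, green, red), "range_z" (400x640 float32, m along the optical axis (not along the pixel's ray), 0 where there is no reading), "fov_y" (degrees; the focal length in pixels is half the picture's height over the tangent of half this angle, whatever the lens; pixels are square), "cx", "cy" (the principal point, pixels), "R" (3x3) and "t" (3): a world point X has camera coordinates R X + t. Camera axes: x right, y down, z forward; pixel columns grow to the right and rows downward; lengths in m; the calibration is good to about 2 mm. The wrist camera is an equidistant fisheye: a pixel r from the principal point sees the ray r / f radians off the axis. A picture is of the moment at which its call begins.
- env.close_job(): hands the job in, once; it reports no verdict.
The state is a dict: "time_s": time; "q": joint angles; "qvel": joint speeds; "joint_efforts": joint torques, N m; "position": TCP position; "tool_rot": TCP orientation; "ft_force": force on the tool from outside, world axes, zero at the start; "wrist_torque": the same for the moment, N m; "grip_width": finger opening in m.
Only numpy, scipy, OpenCV 4.12 (cv2) and the standard library are available. Lean on these libraries where they do the work, as an engineer would, in place of code of your own. Each camera call takes 0.05 s, during which the arm holds its last target.

TASK

Take the black quick coupler off the clamped injector: hold its side release button in while you pull it straight up off the port, without yanking. Then push it fully home, upright, in the open tube of the free parking stand and let go; do not force either fitting, do not drop the coupler, and leave the other things where they are.

Things in the scene. Friction and masses are not known exactly. Their poses are not given: they have to be found in the camera images.
- coupler_grip (a point): The coupler: upright black block 34 (x) by 40 (y) by 48 mm tall, about 120 g, clipped on the injector's port at the start. This point: where to squeeze it along y, 30 mm above the block's underside and 1.25 mm to +y of the stem's axis (mid-way between the fingers with the button in). z up; +y = the release button's side, -y = plain side; a brass hose tail sticks out 21 mm on +x.
- stem_tip (a point): Tip of the steel stem under the coupler's block, on its axis, 60 mm below coupler_grip. The stem is 12 mm thick and 30 mm long, its foot chamfered to 9 mm over the last 3 mm. Same axes as coupler_grip.
- button_face (a point): Middle of the release button's outer face, on the coupler's +y side: a grey pad 20 x 20 mm, at the height of coupler_grip, 27 mm from the stem's axis when out, 22.5 mm when in. Its steel catch hooks under the port's flange on the opposite side and slides outward, under the block, as the button goes in: keep fingertips 5 mm above the block's underside there.
- release_button (a joint): Travel of the release button in m: 0 out, 0.0045 fully in, on its stop. Its spring takes 6 N to start and 13 N to hold fully in; squeeze a little harder than that. The catch lets go from about 3.5 mm of travel and springs back when the button is let go.
- port (a point): Mouth of the port on the clamped injector: centre of the top of a steel flange 26 mm wide, 5 mm thick, with a 13.4 mm bore, 120 mm above the bench; z up. The block's underside rests on it at the start; the stem is clear after 30 mm of straight upward travel. The rigid stand around it is 90 mm wide (y) and at most 97 mm high.
- park_axis (a point): The free parking stand, on the centre line of its 54 mm square BASE, at the height of the mouth of its open steel tube (75 mm above the bench), z up. The tube (18 mm outside, 13.4 mm bore, rigid) is set eccentrically: its axis is 5 mm from this point, in a direction that is not measured and has to be felt or seen.
- park: Base of the free parking stand, origin under its centre. Fully home, the coupler's block rests on the tube's rim, turned any way. Two sprung balls 18 mm below the mouth grip the stem: it goes freely for the first 15 mm, then needs a push of up to about 10 N.
- capped_stand: A second stand just like the parking stand, but its tube is closed by a black screw cap (29 mm wide, 97 mm high over all), so it is taken. Origin at the centre of its underside. The two stands may stand in either place.
- spare_injector: a spare injector lying on the bench, 160 mm long, 24 mm thick; a bystander. Origin at its middle on the bench.
- old_injector: a second injector of the same kind, lying on the bench; a bystander. Origin at its middle on the bench.
- spanner: open-ended steel spanner, 190 mm long, lying flat; a bystander. Origin at its middle on the bench.
- hollow_bolt: small bolt standing on its head, 19 mm wide, 30 mm tall; a bystander. Origin at its middle on the bench.
- union_nut: square brass nut, 24 x 24 x 14 mm; a bystander. Origin at its middle on the bench.
- parts_dish: steel bowl, 90 mm across, 30 mm high; a bystander. Origin at its middle on the bench.
- oil_jar: amber glass jar, 60 mm across, 85 mm tall; a bystander. Origin at its middle on the bench.
Things that resemble listed ones, but are neither listed nor needed, are in the scene too. Leave any green or red look-alike of the part that bears coupler_grip alone. Leave any blue look-alike of the part that bears port alone.

How it is judged (in metres and radians):
On the way, in this order (a step that is already met when the one before it is completed fails the run):
1. the release button is held in while the coupler still sits on the injector's port (value of joint release_button above 0.0033 m and z of coupler_grip in the frame of port below 0.034 m and horizontal distance between coupler_grip and port below 0.006 m), for 0.1 s.
2. the coupler is drawn clear of the port with the button held in (z of coupler_grip in the frame of port above 0.062 m and value of joint release_button above 0.0025 m), for 0.05 s.
At the end, for the whole second after the job is handed in: The coupler stands upright (within 5 degrees) and at rest in the tube of the free parking stand, its housing's underside within 2.5 mm of the tube's rim, the release button sprung out again, and the coupler let go (z of coupler_grip in the frame of park_axis between 0.026 and 0.0325 m and horizontal distance between coupler_grip and park_axis below 0.01 m and angle between coupler_grip's own z axis and vertical below 0.09 rad and value of joint release_button below 0.001 m and linear speed of coupler below 0.01 m/s); the robot touches nothing.
It fails at once if the injector's port is wrenched or yanked (more than 30 N between coupler and injector stand) (contact force between coupler and injector_stand above 30 N).
It fails at once if the coupler is forced on the parking stand (more than 40 N) (contact force between coupler and park above 40 N).
It fails at once if the coupler is dropped or laid on the bench (height (world z) of coupler_grip below 0.08 m or angle between coupler_grip's own z axis and vertical above 0.6 rad).
It fails at once if a bystander is pushed away (more than 25 mm) (distance of any of spare_injector, old_injector, spanner, hollow_bolt, union_nut, parts_dish, oil_jar from where it was at the start of the episode above 0.025 m).
It also fails if it takes over 72 s, if anything falls off the work surface, if the arm or the gripper's body presses on something with over 40 N, if the wrist force passes 120 N, or if a joint passes its speed limit or range.

## Working session

There is one attempt and no reset: what is moved stays moved. The work goes in short steps, Python scripts to look and compute and a shell command to move; the robot and the scene stay as the last step left them, time stands still between calls to the robot, and variables do not carry over. Pictures are saved under pics/ and viewed, and the job is handed in when it is done.

```bash
ls; mkdir -p pics; cat > h.py <<'E'
import numpy as np,cv2
from rig import env
def snap(n,f=None):
    d=env.get_image(n)
    if f: cv2.imwrite('pics/'+f,d['color'])
    return d
def foc(d): return 200/np.tan(np.radians(d['fov_y']/2))
def ray(d,u,v):
    f=foc(d);x=np.array([(u-d['cx'])/f,(v-d['cy'])/f,1.])
    R=np.array(d['R']);t=np.array(d['t'])
    return -R.T@t, R.T@x
def onz(d,u,v,z):
    c,r=ray(d,u,v);return c+r*(z-c[2])/r[2]
def cloud(d):
    f=foc(d);v,u=np.mgrid[0:400,0:640];z=d['range_z']
    P=np.stack([(u-d['cx'])/f*z,(v-d['cy'])/f*z,z],-1)
    W=(P-np.array(d['t']))@np.array(d['R']); W[z==0]=np.nan
    return W
E
python3 - <<'E'
from h import *
import pickle
for n in ['scene','top']:
    d=snap(n,n+'0.png'); pickle.dump(d,open(n+'0.pkl','wb')); print(n,d['fov_y'],d['cx'],d['cy'],-np.array(d['R']).T@d['t'])
s=env.observe();print(s)
E
```

```text
pics
scene 55.68138115415423 322.4423914716613 203.80355046624462 [1.07117252 0.45794442 0.78793905]
top 46.9739111734531 318.8777371271354 198.57672572130608 [ 0.38412455 -0.02006417  1.31938219]
{'time_s': 0.1, 'q': array([ 6.06591849e+01,  2.18369886e+01,  7.43793709e+01,  1.57738858e-03,
        8.38573024e+01, -1.23344143e+01]), 'qvel': array([-0.04535927, -0.20998616, -0.22735908, -0.05914561, -0.01381705,
       -0.01847514]), 'joint_efforts': array([ 3.96087358e-03, -4.49226201e+01, -2.31655884e+01, -1.80291681e-04,
        3.69365327e-03,  5.95942811e-05]), 'position': array([0.16071658, 0.52572471, 0.23078096]), 'tool_rot': array([[-9.56271122e-01,  2.92480963e-01, -6.53830802e-04],
       [ 2.92481538e-01,  9.56270528e-01, -1.10730853e-03],
       [ 3.01372462e-04, -1.25012061e-03, -9.99999173e-01]]), 'ft_force': array([0.02217528, 0.02237464, 0.65881954]), 'wrist_torque': array([-0.01598407, -0.01872565, -0.00129518]), 'grip_width': 0.0851755113594216}
```

View pics/scene0.png

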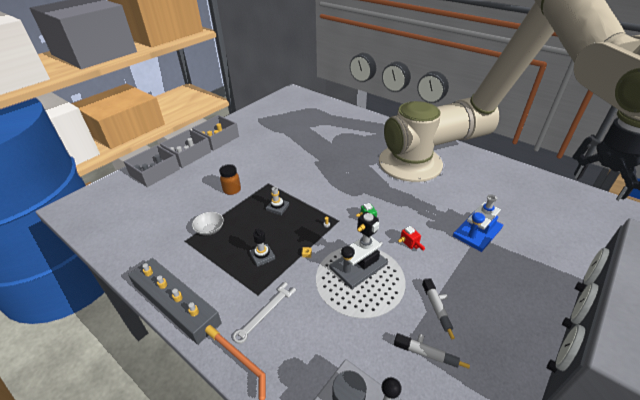

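View pics/top0.png

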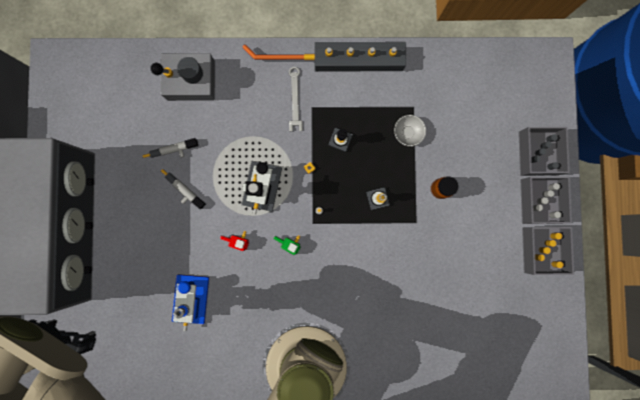

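The scene view shows the black coupler on the clamped injector at about (367,222). Stands on the dark mat are at (276,200), with an open-looking tube, and (261,247), with a black cap. The top view shows the coupler near (258,180), the stands at (340,138) and (377,198), and red and green look-alikes at (237,242) and (289,243). I'll enlarge these.

```bash
python3 - <<'E'
import cv2
a=cv2.imread('pics/scene0.png');b=cv2.imread('pics/top0.png')
cv2.imwrite('pics/c1.png',cv2.resize(a[170:300,230:430],None,fx=4,fy=4,interpolation=2)[:600])
cv2.imwrite('pics/c2.png',cv2.resize(b[120:220,220:400],None,fx=4.4,fy=4.4,interpolation=2))
E
```

```text
(no output)
```

View pics/c1.png

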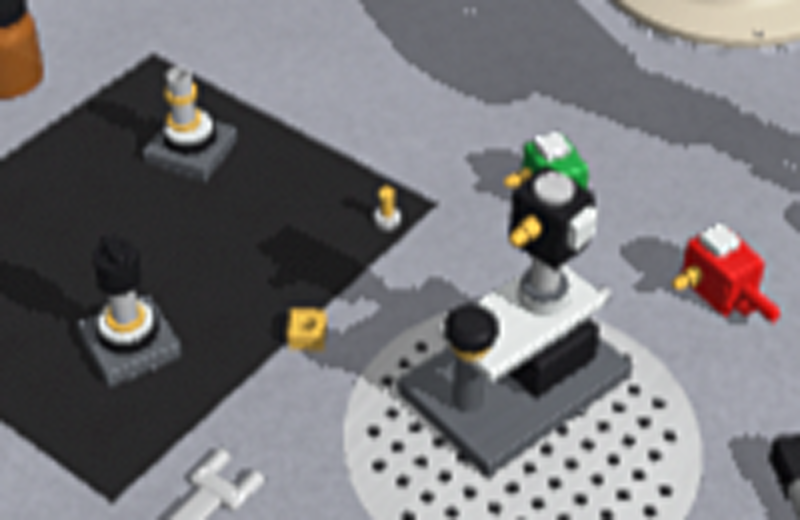

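View pics/c2.png

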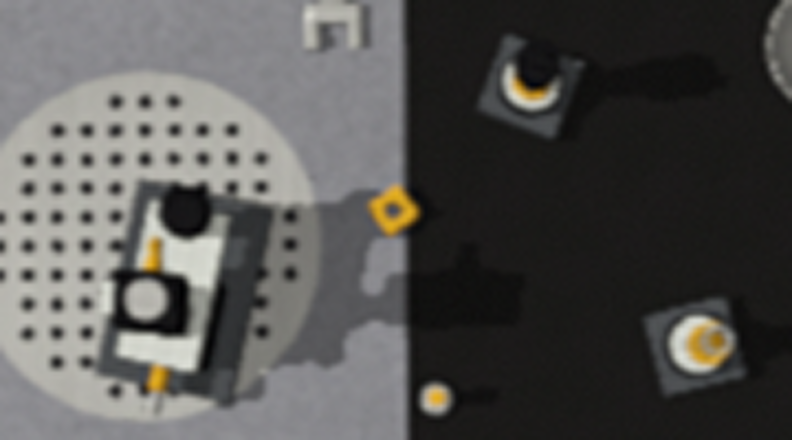

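```bash
python3 - <<'E'
from h import *
import pickle
np.set_printoptions(precision=4,suppress=True)
D={n:pickle.load(open(n+'0.pkl','rb')) for n in['scene','top']}
for n,(u0,u1,v0,v1) in {'scene':(350,395,200,260),'top':(235,280,160,215)}.items():
    d=D[n];W=cloud(d);hsv=cv2.cvtColor(d['color'],cv2.COLOR_BGR2HSV)
    w=W[v0:v1,u0:u1].reshape(-1,3);h=hsv[v0:v1,u0:u1].reshape(-1,3)
    m=(w[:,2]>.122); q=w[m];hh=h[m]
    print(n,'block',m.sum(),np.nanmin(q,0),np.nanmax(q,0),np.nanmedian(q,0))
    b=hh[:,2]<70;print(' black',b.sum(),q[b].min(0),q[b].max(0))
    b=(hh[:,1]>120)&(hh[:,2]>120);print(' brass',b.sum(),q[b].mean(0))
    b=(hh[:,1]<60)&(hh[:,2]>90)
    for p in q[b][::3]:print('   light',p)
d=D['top'];W=cloud(d)
for nm,(u0,u1,v0,v1) in {'free':(362,392,184,212),'cap':(325,358,124,154)}.items():
    w=W[v0:v1,u0:u1].reshape(-1,3);
    for lo,hi in((.005,.02),(.02,.06),(.06,.08),(.08,.11)):
        q=w[(w[:,2]>lo)&(w[:,2]<hi)]
        if len(q):print(nm,lo,len(q),q.min(0),q.max(0),q.mean(0))
E
```

```text
scene block 412 [0.4732 0.1074 0.122 ] [0.528  0.1556 0.1714] [0.5017 0.1337 0.1586]
 black 209 [0.4772 0.1074 0.123 ] [0.5096 0.1483 0.1682]
 brass 36 [0.5142 0.1265 0.1517]
   light [0.4837 0.1182 0.1687]
   light [0.4806 0.1246 0.1701]
   light [0.487  0.1203 0.169 ]
   light [0.483  0.1262 0.1695]
   light [0.4939 0.1191 0.1701]
   light [0.4863 0.1229 0.1668]
   light [0.4852 0.1305 0.1703]
   light [0.4758 0.1333 0.165 ]
   light [0.4934 0.1217 0.168 ]
   light [0.4898 0.1279 0.1689]
   light [0.4857 0.1337 0.1693]
   light [0.5008 0.1236 0.1714]
   light [0.4953 0.1285 0.1701]
   light [0.4884 0.1328 0.1674]
   light [0.4856 0.1393 0.1691]
   light [0.5018 0.1272 0.1709]
   light [0.4978 0.1329 0.1712]
   light [0.4913 0.1373 0.1689]
   light [0.4766 0.1481 0.1643]
   light [0.5    0.1318 0.169 ]
   light [0.496  0.1375 0.1693]
   light [0.4775 0.1489 0.1621]
   light [0.4976 0.1333 0.1648]
   light [0.4932 0.1389 0.1647]
   light [0.4885 0.1476 0.1597]
   light [0.4847 0.1536 0.1604]
   light [0.4908 0.1518 0.1607]
   light [0.5038 0.1075 0.1408]
   light [0.4952 0.1518 0.160
[... 1809 characters left out ...]
  light [0.4745 0.1434 0.131 ]
   light [0.4741 0.1351 0.1356]
free 0.005 200 [ 0.4354 -0.2453  0.0051] [ 0.5132 -0.1623  0.02  ] [ 0.471  -0.2023  0.012 ]
free 0.02 134 [ 0.4516 -0.2231  0.0203] [ 0.4914 -0.1852  0.06  ] [ 0.4708 -0.2011  0.0318]
free 0.06 37 [ 0.4604 -0.2183  0.0601] [ 0.4825 -0.2005  0.0787] [ 0.4712 -0.2101  0.068 ]
cap 0.005 196 [ 0.6088 -0.151   0.005 ] [ 0.6882 -0.0579  0.02  ] [ 0.6394 -0.0995  0.0119]
cap 0.02 89 [ 0.6222 -0.1204  0.0216] [ 0.658  -0.0802  0.0368] [ 0.6355 -0.0974  0.0274]
cap 0.06 14 [ 0.6284 -0.1133  0.0636] [ 0.6413 -0.0862  0.0791] [ 0.6331 -0.0979  0.0727]
cap 0.08 88 [ 0.6286 -0.1128  0.0802] [ 0.6552 -0.0859  0.1019] [ 0.6417 -0.0997  0.0913]
```

```bash
python3 - <<'E'
from h import *
import pickle
np.set_printoptions(precision=4,suppress=True)
D={n:pickle.load(open(n+'0.pkl','rb')) for n in['scene','top']}
for n,(u0,u1,v0,v1) in {'scene':(350,395,200,260),'top':(235,280,160,215)}.items():
    d=D[n];W=cloud(d);hsv=cv2.cvtColor(d['color'],cv2.COLOR_BGR2HSV)
    w=W[v0:v1,u0:u1].reshape(-1,3);h=hsv[v0:v1,u0:u1].reshape(-1,3)
    m=(w[:,2]>.122);q=w[m];h=h[m]
    b=(h[:,1]<60)&(h[:,2]>90)
    f=q[b&(q[:,1]>.147)&(q[:,2]<.157)&(q[:,2]>.14)]
    if len(f)>4: print(n,'face',len(f),np.degrees(np.arctan(np.polyfit(f[:,0],f[:,1],1)[0])),f.mean(0))
    br=q[(h[:,1]>120)&(h[:,2]>120)]; c=np.array([.4895,.1285]);e=br.mean(0)[:2]-c;print('brass yaw',np.degrees(np.arctan2(e[1],e[0])),br.max(0),br.min(0))
    t=q[(q[:,2]>.163)&(q[:,1]<.150)];print('top',len(t),t.mean(0),cv2.minAreaRect((t[:,:2]*1000).astype(np.float32)))
    cap=q[b&(q[:,2]>.164)&(q[:,1]<.145)];print('cap',cap.mean(0))
R=np.array([[-0.956271,0.292481],[0.292481,0.956271]])
print(R.T@(np.array([.4895,.1285])-[.16072,.52572])*1000)
E
```

```text
scene face 33 -7.490455026687204 [0.495  0.1529 0.1496]
brass yaw -4.670518045215748 [0.527  0.1316 0.1659] [0.4732 0.1092 0.128 ]
top 158 [0.4921 0.1294 0.1663] ((490.6007995605469, 128.4674530029297), (38.45170974731445, 33.739967346191406), 87.81371307373047)
cap [0.4906 0.1295 0.1685]
brass yaw -3.493873258054165 [0.526  0.1302 0.1576] [0.5107 0.1247 0.1499]
top 174 [0.4903 0.1294 0.1671] ((490.7286071777344, 129.89479064941406), (38.40568542480469, 33.04799270629883), 89.5185546875)
cap [0.4899 0.1291 0.169 ]
[-430.5821 -283.6881]
```

```bash
python3 -m inch '85 -48 -31 -10 0; 85 -96 -63 -20 -3; 85 -144 -94 -30 -6; 85 -192 -126 -30 -9; 85 -240 -157 -30 -12; 85 -287 -189 -30 -13; 85 -335 -220 -30 -13; 85 -383 -251 -30 -13; 85 -431 -283 -30 -13; 85 -431 -283 -30 -13' 20; python3 - <<'E'
from h import *
import pickle
d=snap('wrist','w1.png');pickle.dump(d,open('w1.pkl','wb'));print(d['fov_y'],d['cx'],d['cy'],d['R'],d['t']);print(env.observe()['ft_force'],env.observe()['tool_rot'])
E
```

```text
time_s: 1.35
position: [0.4919, 0.1265, 0.2604]
tool_rot: [[-0.997, 0.074, -0.001], [0.074, 0.997, -0.0], [0.001, -0.001, -1.0]]
ft_force: [-0.2, 1.4, -0.8]
grip_width: 0.085
65.70646984690485 321.3991737295107 202.62091771272677 [[ 0.07509779  0.99717561 -0.00106435]
 [ 0.96229053 -0.07219064  0.26226979]
 [ 0.2614522  -0.02072009 -0.964994  ]] [-0.16275747 -0.50695814  0.28004032]
[-0.47426457 -0.10605666 -0.24742974] [[-9.97359622e-01  7.26037895e-02 -1.57323537e-03]
 [ 7.26037499e-02  9.97360862e-01  8.23729195e-05]
 [ 1.57506397e-03 -3.20673635e-05 -9.99998759e-01]]
```

View pics/w1.png

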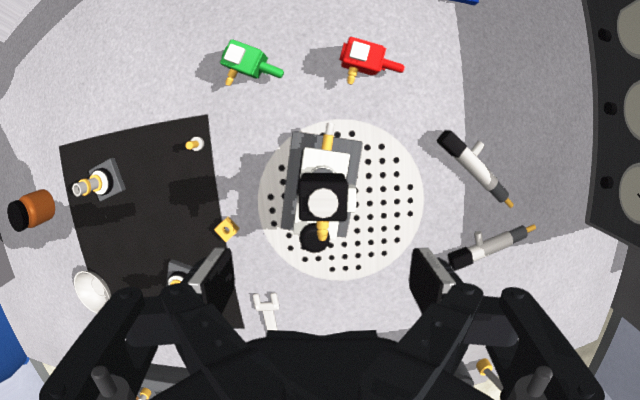

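The wrist view shows the coupler at (323,200), with its brass tail at (323,230) and its grey button at (350,198). The green and red look-alikes are at (245,58) and (363,55), and the open tube of the free stand is at (78,188). I'll confirm with an enlarged crop and measure the yaw.

```bash
cat >> h.py <<'E'
def fray(d,u,v):
    f=foc(d);dx=u-d['cx'];dy=v-d['cy'];r=np.hypot(dx,dy)
    # equidistant; focal as documented
    th=r/f;s=np.sin(th)/r if r>0 else 0
    x=np.array([dx*s,dy*s,np.cos(th)]);R=np.array(d['R'])
    return -R.T@np.array(d['t']),R.T@x
def fonz(d,u,v,z):
    c,r=fray(d,u,v);return c+r*(z-c[2])/r[2]
E
python3 - <<'E'
from h import *
import pickle
np.set_printoptions(precision=4,suppress=True)
d=pickle.load(open('w1.pkl','rb'));c=d['color']
cv2.imwrite('pics/w1c.png',cv2.resize(c[120:260,250:400],None,fx=4.2,fy=4.2,interpolation=2))
cv2.imwrite('pics/w1f.png',cv2.resize(c[140:220,50:150],None,fx=7,fy=7,interpolation=2))
g=cv2.cvtColor(c,cv2.COLOR_BGR2GRAY)
m=((g<60)).astype(np.uint8);m[:170]=0;m[223:]=0;m[:,:295]=0;m[:,352:]=0
n,l,s,ce=cv2.connectedComponentsWithStats(m);i=1+np.argmax(s[1:,4]);print(s[i],ce[i])
v,u=np.where(l==i)
# rows in upper face
for vv in range(172,222,4):
    uu=u[v==vv]
    if len(uu):print(vv,uu.min(),uu.max(),g[vv,uu.min()-2],g[vv,uu.max()+2])
# dome white
w=((g>185)).astype(np.uint8);n,l2,s2,c2=cv2.connectedComponentsWithStats(w)
for j in range(1,n):
    if 295<c2[j][0]<360 and 165<c2[j][1]<240:print('white',s2[j],c2[j],fonz(d,*c2[j],.171))
E
```

```text
[ 296  170   52   51 1511] [321.632  193.2621]
172 299 299 81 169
176 298 343 82 230
180 298 345 80 104
184 297 347 85 140
188 297 347 82 229
192 296 346 86 208
196 299 346 89 223
200 299 346 123 230
204 299 346 199 246
208 299 346 236 247
212 299 346 246 147
216 299 346 251 124
220 303 344 135 106
white [316 168   1   1   1] [316. 168.] [0.4623 0.1245 0.171 ]
white [308 188  30  30 670] [322.8104 202.791 ] [0.4899 0.1276 0.171 ]
```

View pics/w1c.png

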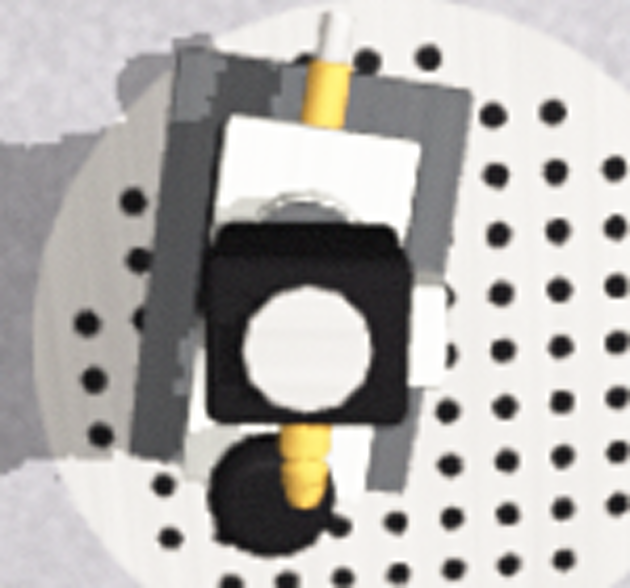

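View pics/w1f.png

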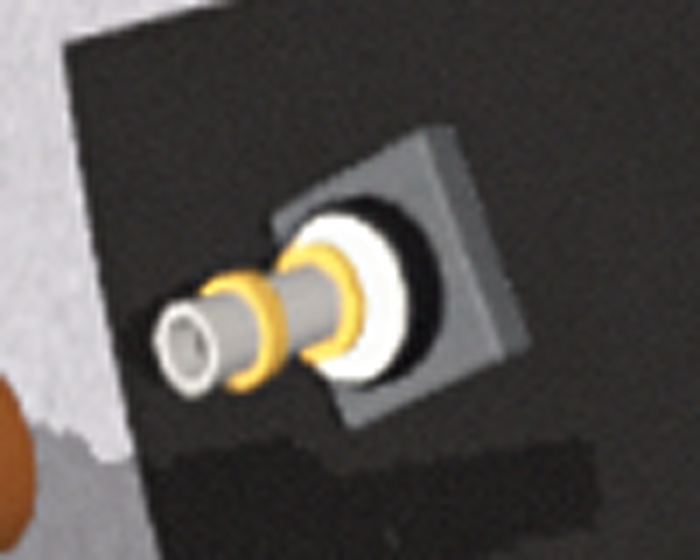

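```bash
python3 - <<'E'
from h import *
import pickle
np.set_printoptions(precision=4,suppress=True)
s=env.observe();p=s['position'];T=s['tool_rot'];print(p)
d=pickle.load(open('w1.pkl','rb'));C=-np.array(d['R']).T@d['t'];print('cam in tool',T.T@(C-p))
print('rows to go',T.T@(np.array([.4901,.1296,.129])-p)*1000)
E
```

```text
[0.4907 0.1281 0.2606]
cam in tool [ 0.0641 -0.0012 -0.1423]
rows to go [  0.4858   1.4573 131.6063]
```

The crop confirms it: a black block with a white dome, the grey button on the right (+y) and the tail towards +x, aligned with the jaws to about 1°. It is the only black one seated on a port. I'm descending.

```bash
python3 -m inch '85 0 2 20 0; 85 0 2 45 0; 85 0 2 70 0; 85 0 2 90 0; 85 0 2 105 0; 85 0 2 118 0; 85 0 2 128 0; 85 0 2 132 0; 65 0 2 132 0; 60 0 2 132 0' 20; python3 - <<'E'
from h import *
import pickle
d=snap('wrist','w2.png');s=snap('scene','s2.png')
cv2.imwrite('pics/s2c.png',cv2.resize(s['color'][150:290,300:440],None,fx=4,fy=4,interpolation=2))
o=env.observe();print(o['ft_force'],o['position'],o['grip_width'])
E
```

```text
time_s: 2.65
position: [0.4906, 0.1313, 0.1297]
tool_rot: [[-0.998, 0.07, 0.001], [0.07, 0.998, 0.0], [-0.001, 0.0, -1.0]]
ft_force: [0.2, 0.6, -0.1]
grip_width: 0.0598
[-0.73488478 -0.93296433  1.23061614] [0.49053395 0.13122935 0.12965459] 0.059887831998412314
```

View pics/w2.png

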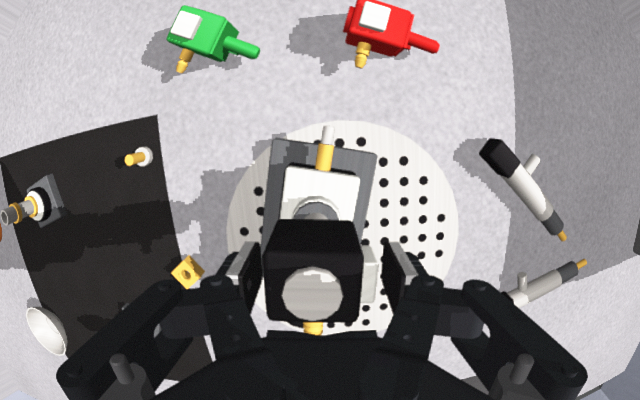

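View pics/s2c.png

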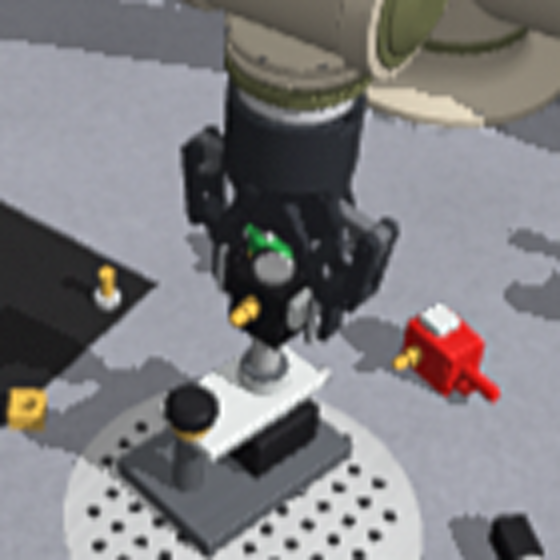

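The view shows the block centred at about column 313 and the pads' mid-line at about 323, so the tool is roughly 1.7 mm too far to +y. I'm shifting it and closing gently.

```bash
python3 -m inch '58 0 -1.6 0 0; 54 0 -1.6 0 0; 52 0 -1.6 0 0; 50 0 -1.6 0 0; 49 0 -1.6 0 0;48 0 -1.6 0 0' 20; python3 -m inch '47 0 0 0 0; 46 0 0 0 0;45 0 0 0 0;45 0 0 0 0'
```

```text
time_s: 3.5
position: [0.4903, 0.1298, 0.1294]
tool_rot: [[-0.998, 0.07, 0.0], [0.07, 0.998, 0.0], [-0.0, 0.0, -1.0]]
ft_force: [-0.2, 1.7, 0.6]
grip_width: 0.0476
time_s: 4.0
position: [0.4903, 0.1295, 0.1296]
tool_rot: [[-0.998, 0.07, 0.0], [0.07, 0.998, -0.0], [-0.0, -0.0, -1.0]]
ft_force: [-1.9, 0.0, 5.8]
grip_width: 0.0452
```

```bash
python3 -m inch '44 0 0 0 0; 43 0 0 0 0;43 0 0 0 0'; python3 -m inch '41 0 0 0 0; 40 0 0 0 0;40 0 0 0 0' 22;
```

```text
time_s: 4.38
position: [0.4904, 0.1289, 0.1299]
tool_rot: [[-0.998, 0.07, 0.001], [0.07, 0.998, -0.002], [-0.001, -0.002, -1.0]]
ft_force: [-2.2, -3.4, 8.0]
grip_width: 0.0431
time_s: 4.75
position: [0.4905, 0.1288, 0.1302]
tool_rot: [[-0.998, 0.07, 0.001], [0.07, 0.998, -0.002], [-0.001, -0.002, -1.0]]
ft_force: [-3.0, -3.6, 10.0]
grip_width: 0.042
```

```bash
python3 -m inch '38 0 0.4 -0.5 0; 38 0 0.4 -1 0;38 0 0.4 -1 0' 26; python3 -m inch '38 0 0 -1 0; 38 0 0 -2 0;38 0 0 -2 0'; 
```

```text
time_s: 5.12
position: [0.4905, 0.1296, 0.1304]
tool_rot: [[-0.998, 0.07, 0.0], [0.07, 0.998, -0.001], [-0.0, -0.001, -1.0]]
ft_force: [0.4, -4.8, 2.6]
grip_width: 0.0415
time_s: 5.5
position: [0.49, 0.1298, 0.1319]
tool_rot: [[-0.998, 0.07, -0.001], [0.07, 0.998, -0.001], [0.001, -0.001, -1.0]]
ft_force: [1.0, -4.3, -3.7]
grip_width: 0.0418
```

```bash
python3 -m inch '38 0 -0.4 -1 0; 38 0 -0.8 -2 0;38 0 -0.8 -4 0;38 0 -0.8 -5 0;38 0 -0.8 -5 0'
```

```text
time_s: 6.12
position: [0.4903, 0.1295, 0.1375]
tool_rot: [[-0.998, 0.07, 0.0], [0.07, 0.998, 0.0], [-0.0, 0.0, -1.0]]
ft_force: [-0.0, -0.2, -1.0]
grip_width: 0.0416
```

```bash
python3 -m inch '38 0 0 -3 0; 38 0 0 -8 0;38 0 0 -13 0;38 0 0 -18 0;38 0 0 -23 0;38 0 0 -28 0; 38 0 0 -34 0;38 0 0 -42 0; 38 0 0 -50 0; 38 0 0 -50 0'; python3 - <<'E'
from h import *
s=snap('scene');cv2.imwrite('pics/s3c.png',cv2.resize(s['color'][130:270,290:430],None,fx=4,fy=4,interpolation=2))
o=env.observe();print(o['ft_force'],o['position'],o['wrist_torque'])
E
```

```text
time_s: 7.38
position: [0.4905, 0.1293, 0.188]
tool_rot: [[-0.998, 0.07, 0.001], [0.07, 0.998, 0.0], [-0.001, 0.0, -1.0]]
ft_force: [0.5, 0.9, -1.1]
grip_width: 0.0416
[ 0.11637385 -0.18877408 -0.86963809] [0.49028617 0.12926788 0.18755418] [ 0.04113529  0.02709361 -0.02435161]
```

View pics/s3c.png

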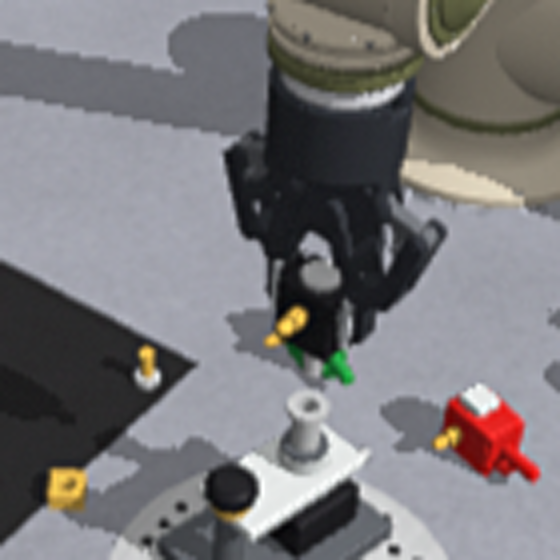

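The coupler is off the port, with the port's mouth empty at (305,405) in the crop and the stem tip above it. Next I'm locating the tube rim from both fixed views.

```bash
python3 - <<'E'
from h import *
import pickle
np.set_printoptions(precision=4,suppress=True)
D={n:pickle.load(open(n+'0.pkl','rb')) for n in['scene','top']}
a=D['scene']['color'][180:220,255:300];b=D['top']['color'][180:216,358:396]
cv2.imwrite('pics/f1.png',np.hstack([cv2.resize(a,(400,400),interpolation=0),cv2.resize(b,(400,400),interpolation=0)]))
for n,(u,v) in {'scene':(275,188),'top':(382.3,196.8)}.items():print(n,onz(D[n],u,v,.075))
# depth near rim
for n,(u0,u1,v0,v1) in {'scene':(262,290,180,212),'top':(362,394,184,214)}.items():
    W=cloud(D[n])[v0:v1,u0:u1].reshape(-1,3);q=W[(W[:,2]>.069)&(W[:,2]<.085)];print(n,len(q),q.min(0),q.max(0),q.mean(0))
    t=W[(W[:,2]>.045)&(W[:,2]<.085)];print(' tube',len(t),t.mean(0))
    q=W[(W[:,2]>.008)&(W[:,2]<.05)]
E
```

```text
scene [ 0.4698 -0.21    0.075 ]
top [ 0.4711 -0.2102  0.075 ]
scene 23 [ 0.4622 -0.22    0.0692] [ 0.4799 -0.2016  0.0779] [ 0.4715 -0.211   0.0726]
 tube 66 [ 0.4733 -0.2092  0.0633]
top 18 [ 0.4625 -0.2183  0.0696] [ 0.4789 -0.2009  0.0787] [ 0.4709 -0.2105  0.0736]
 tube 57 [ 0.4711 -0.2095  0.0645]
```

View pics/f1.png

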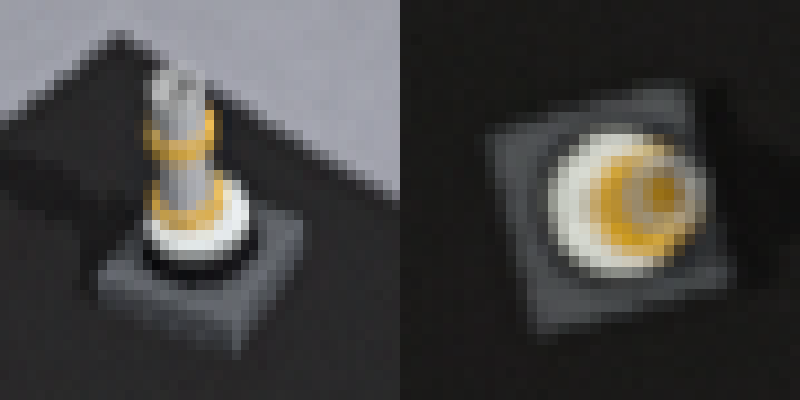

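```bash
python3 - <<'E'
from h import *
np.set_printoptions(precision=4,suppress=True)
s=snap('scene');print(onz(s,366.3,231.3,.12))
W=cloud(s)[222:245,355:378].reshape(-1,3);q=W[(W[:,2]>.114)&(W[:,2]<.126)];print(len(q),q.min(0),q.max(0),q.mean(0))
E
python3 -m inch '38 0 -15 -5 0; 38 -1 -45 -5 0; 38 -1 -85 -5 0; 38 -2 -125 -5 0; 38 -2 -165 -5 0;38 -3 -205 -5 0;38 -3 -245 -5 0;38 -4 -285 -5 0;38 -4 -320 -5 0; 38 -4.4 -340 -5 0'; python3 -m inch '38 0 0 0 0;38 0 0 0 0;38 0 0 0 0'
python3 - <<'E'
from h import *
for n in('wrist','scene','top'):
  s=snap(n,n+'4.png')
  if n!='wrist':
    u,v=((275,190) if n=='scene' else(380,195));cv2.imwrite(f'pics/{n}4c.png',cv2.resize(s['color'][v-50:v+50,u-60:u+60],None,fx=5,fy=5,interpolation=2))
o=env.observe();print(o['ft_force'],o['position'],o['tool_rot'])
E
```

```text
[0.4927 0.1289 0.12  ]
69 [0.4764 0.1161 0.1145] [0.5028 0.1405 0.1219] [0.4907 0.1283 0.1185]
time_s: 8.72
position: [0.4702, -0.2123, 0.1923]
tool_rot: [[-0.997, 0.072, -0.0], [0.072, 0.997, -0.0], [0.0, -0.0, -1.0]]
ft_force: [0.3, -0.0, -1.0]
grip_width: 0.0418
time_s: 9.1
position: [0.4709, -0.2093, 0.1924]
tool_rot: [[-0.998, 0.069, -0.0], [0.069, 0.998, 0.0], [0.0, 0.0, -1.0]]
ft_force: [0.2, 1.0, -1.2]
grip_width: 0.0417
[ 0.07441007  0.68269041 -0.96703607] [ 0.4709932  -0.20963582  0.19240833] [[-9.97624260e-01  6.88900068e-02  5.63705759e-05]
 [ 6.88900060e-02  9.97624261e-01 -1.71302304e-05]
 [-5.74167558e-05 -1.32061642e-05 -9.99999998e-01]]
```

View pics/wrist4.png

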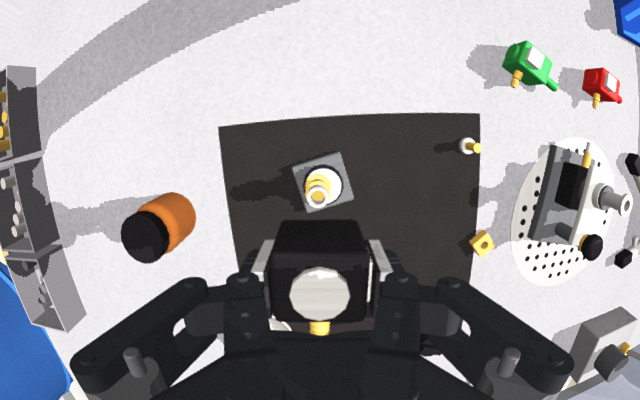

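View pics/scene4c.png

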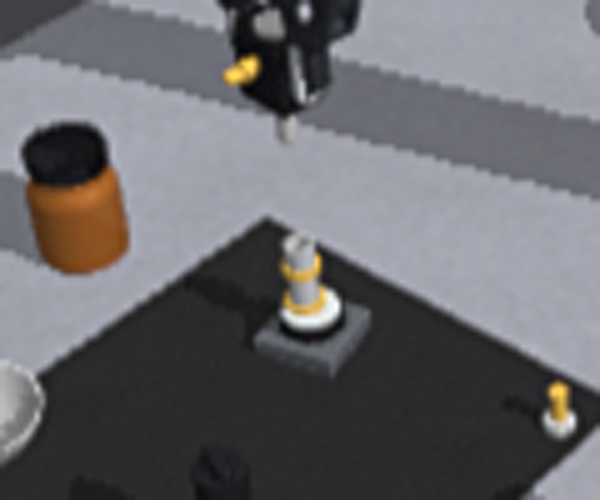

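```bash
python3 - <<'E'
from h import *
np.set_printoptions(precision=4,suppress=True)
d=snap('wrist');print('tube wrist',fonz(d,316.5,199,.075), 'cam',-np.array(d['R']).T@d['t'])
print('dome wrist',fonz(d,320,294,.232))
t=snap('top');cv2.imwrite('pics/tt.png',cv2.resize(t['color'][140:240,310:430],None,fx=5,fy=5,interpolation=2))
# nut: compare
for n,(a) in {'wrist':(483,243)}.items():print('nut w',fonz(d,*a,.014))
print('nut top',onz(t,309.3,167.7,.014),'bolt w',fonz(d,474,147,.03),'bolt top',onz(t,319,210,.03))
s=snap('scene');print('tip scene',onz(s,272.4,168,.152));
o=env.observe();p=o['position'];T=o['tool_rot'];st=p+T@np.array([0,-.00125,0]);print('expected stem',st)
R=np.array(s['R']);f=foc(s);X=R@np.array([st[0],st[1],.1525])+s['t'];print('exp tip px',s['cx']+f*X[0]/X[2],s['cy']+f*X[1]/X[2])
cv2.imwrite('pics/ss.png',cv2.resize(s['color'][140:200,240:310],None,fx=10,fy=10,interpolation=0))
E
```

```text
tube wrist [ 0.473  -0.2141  0.075 ] cam [ 0.4057 -0.2051  0.335 ]
dome wrist [ 0.4703 -0.2102  0.232 ]
nut w [ 0.5588 -0.015   0.014 ]
nut top [ 0.5602 -0.0122  0.014 ] bolt w [ 0.4386 -0.0442  0.03  ] bolt top [ 0.4385 -0.0386  0.03  ]
tip scene [ 0.4733 -0.2072  0.152 ]
expected stem [ 0.4708 -0.2112  0.1924]
exp tip px 271.96481206842657 166.95459818576
```

View pics/ss.png

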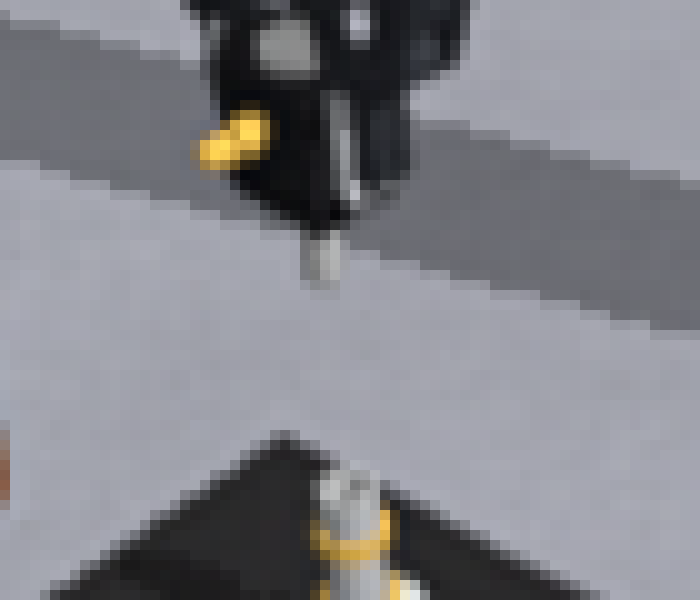

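View pics/tt.png

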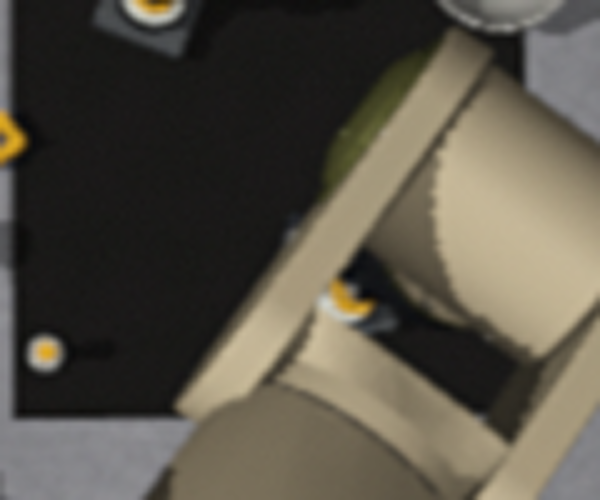

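The fixed views agree on the tube at (.471,-.210), and the stem tip projects where it should (column 272). The wrist view is biased 3–5 mm for far objects, including the nut and bolt, so I trust the fixed pair. I'm descending with force checks.

```bash
python3 -m inch '38 0 -0.2 10 0;38 0 -0.2 25 0;38 0 -0.2 40 0;38 0 -0.2 52 0;38 0 -0.2 62 0;38 0 -0.2 69 0;38 0 -0.2 72 0;38 0 -0.2 72 0'; python3 -m inch '38 0 0 1.5 0; 38 0 0 3 0;38 0 0 4 0;38 0 0 5 0;38 0 0 5 0'
```

```text
time_s: 10.4
position: [0.4709, -0.2104, 0.1204]
tool_rot: [[-0.998, 0.07, 0.0], [0.07, 0.998, -0.0], [-0.0, -0.0, -1.0]]
ft_force: [0.5, 0.6, -1.1]
grip_width: 0.0418
time_s: 11.02
position: [0.4709, -0.2104, 0.1152]
tool_rot: [[-0.998, 0.07, -0.0], [0.07, 0.998, 0.0], [0.0, 0.0, -1.0]]
ft_force: [1.0, 0.3, -1.1]
grip_width: 0.0413
```

```bash
python3 -m inch '38 0 0 1 0; 38 0 0 2 0;38 0 0 3 0;38 0 0 3 0'; python3 -m inch '38 0 0 1 0; 38 0 0 2 0;38 0 0 3 0;38 0 0 3 0'
python3 - <<'E'
from h import *
s=snap('scene');cv2.imwrite('pics/s5.png',cv2.resize(s['color'][150:220,240:310],None,fx=8,fy=8,interpolation=2))
E
```

```text
time_s: 11.52
position: [0.4709, -0.2104, 0.1123]
tool_rot: [[-0.998, 0.07, -0.0], [0.07, 0.998, -0.0], [0.0, -0.0, -1.0]]
ft_force: [-0.7, -1.1, -0.1]
grip_width: 0.0417
time_s: 12.02
position: [0.4709, -0.2105, 0.1093]
tool_rot: [[-0.998, 0.07, 0.0], [0.07, 0.998, -0.0], [-0.0, -0.0, -1.0]]
ft_force: [0.0, -1.5, -1.8]
grip_width: 0.0418
```

View pics/s5.png

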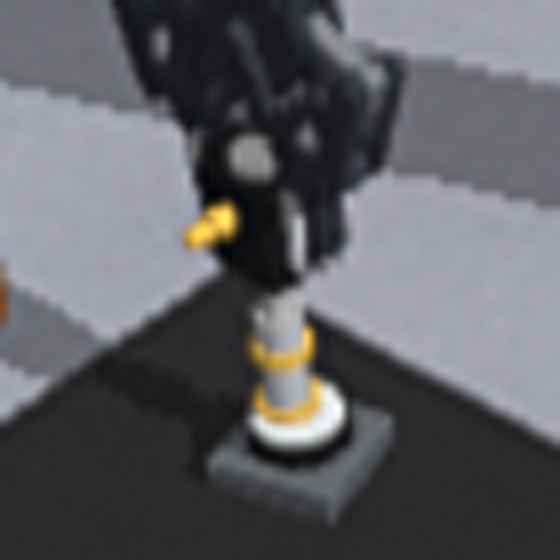

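The stem is entering the tube with no force, so I'm pushing on.

```bash
python3 -m inch '38 0 0 2 0; 38 0 0 4 0;38 0 0 6 0;38 0 0 7 0;38 0 0 7 0' 35; python3 -m inch '38 0 0 1 0; 38 0 0 2 0;38 0 0 3 0;38 0 0 4 0;38 0 0 4 0'; python3 -m inch '38 0 0 1 0; 38 0 0 2 0;38 0 0 3 0;38 0 0 4 0;38 0 0 4 0'
```

```text
time_s: 12.7
position: [0.4709, -0.2105, 0.1022]
tool_rot: [[-0.998, 0.07, -0.0], [0.07, 0.998, -0.0], [-0.0, -0.0, -1.0]]
ft_force: [0.4, -3.0, -2.2]
grip_width: 0.041
time_s: 13.32
position: [0.4709, -0.2105, 0.0983]
tool_rot: [[-0.998, 0.07, 0.0], [0.07, 0.998, -0.0], [-0.0, -0.0, -1.0]]
ft_force: [0.6, -3.9, -0.8]
grip_width: 0.0409
time_s: 13.95
position: [0.4709, -0.2106, 0.0941]
tool_rot: [[-0.998, 0.07, -0.0], [0.07, 0.998, -0.0], [0.0, -0.0, -1.0]]
ft_force: [-0.1, -4.8, -0.6]
grip_width: 0.0413
```

```bash
python3 -m inch '38 0 -0.4 0 0; 38 0 -0.5 0 0;38 0 -0.5 0 0'; python3 - <<'E'
from h import *
s=snap('scene');cv2.imwrite('pics/s6.png',cv2.resize(s['color'][150:220,240:310],None,fx=8,fy=8,interpolation=2))
snap('wrist','w6.png')
E
```

```text
time_s: 14.32
position: [0.4708, -0.2107, 0.0941]
tool_rot: [[-0.998, 0.07, -0.0], [0.07, 0.998, 0.001], [0.0, 0.001, -1.0]]
ft_force: [2.1, -3.0, -2.0]
grip_width: 0.0411
```

View pics/s6.png

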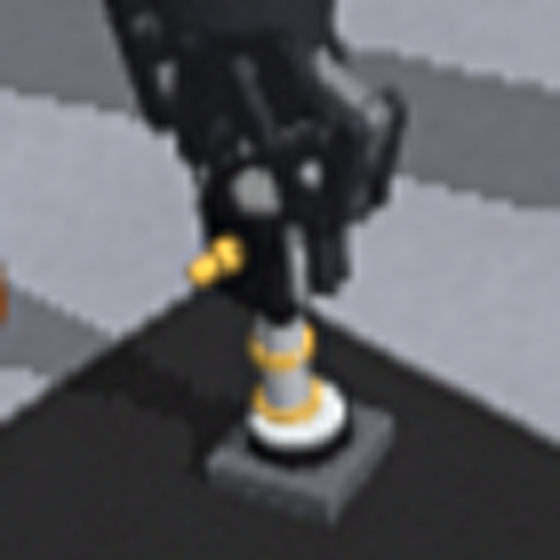

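View pics/w6.png

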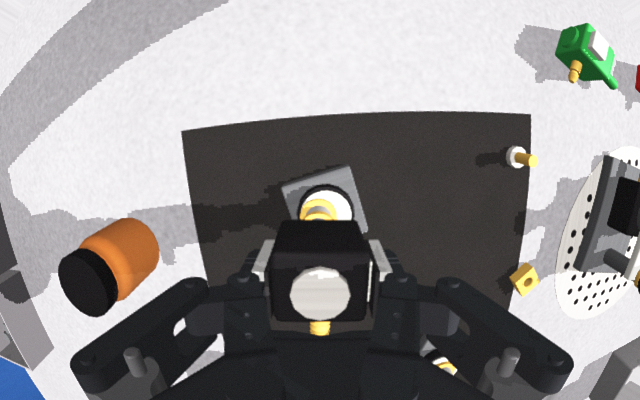

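The block is about 8 mm above the rim and still upright in the grip. Continuing in small steps.

```bash
python3 -m inch '38 0 0 1 0; 38 0 0 2 0;38 0 0 3 0;38 0 0 3 0'; python3 -m inch '38 0 0 1 0; 38 0 0 2 0;38 0 0 3 0;38 0 0 3 0'; python3 -m inch '38 0 0 0.5 0; 38 0 0 1 0;38 0 0 1 0'
```

```text
time_s: 14.92
position: [0.4707, -0.2108, 0.0911]
tool_rot: [[-0.998, 0.07, -0.0], [0.07, 0.998, 0.0], [0.0, 0.0, -1.0]]
ft_force: [0.6, -1.9, -1.2]
grip_width: 0.0413
time_s: 15.42
position: [0.4708, -0.2108, 0.0881]
tool_rot: [[-0.998, 0.07, -0.0], [0.07, 0.998, 0.0], [0.0, 0.0, -1.0]]
ft_force: [1.1, -1.6, -1.6]
grip_width: 0.0411
time_s: 15.8
position: [0.4708, -0.2108, 0.0872]
tool_rot: [[-0.998, 0.07, -0.0], [0.07, 0.998, 0.0], [0.0, 0.0, -1.0]]
ft_force: [0.2, -2.2, -0.9]
grip_width: 0.0412
```

```bash
python3 -m inch '38 0 0 0.5 0; 38 0 0 1 0;38 0 0 1 0'; python3 -m inch '38 0 0 0.5 0; 38 0 0 1 0;38 0 0 1 0';  python3 - <<'E'
from h import *
s=snap('scene');cv2.imwrite('pics/s7.png',cv2.resize(s['color'][150:220,240:310],None,fx=8,fy=8,interpolation=2))
E
```

```text
time_s: 16.18
position: [0.4708, -0.2109, 0.0863]
tool_rot: [[-0.998, 0.07, -0.0], [0.07, 0.998, 0.0], [0.0, 0.0, -1.0]]
ft_force: [1.1, -1.2, -0.4]
grip_width: 0.0413
time_s: 16.55
position: [0.4708, -0.2109, 0.0854]
tool_rot: [[-0.998, 0.07, 0.0], [0.07, 0.998, -0.0], [-0.0, -0.0, -1.0]]
ft_force: [-0.6, -1.3, 2.0]
grip_width: 0.041
```

View pics/s7.png

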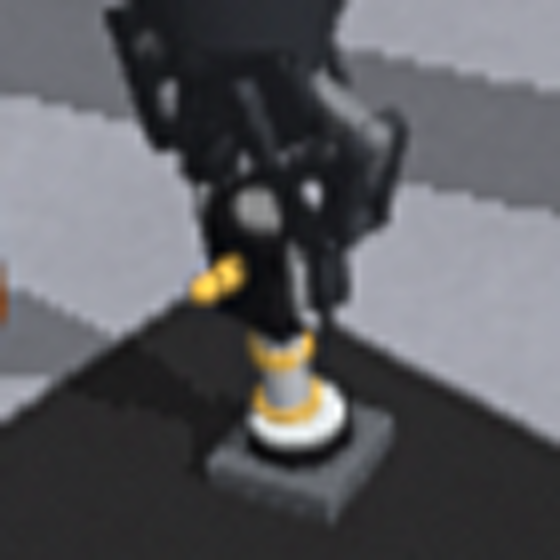

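```bash
python3 -m inch '38 0 0 0.5 0; 38 0 0 1 0;38 0 0 1 0'; python3 -m inch '38 0 0 0.5 0; 38 0 0 1 0;38 0 0 1 0'
```

```text
time_s: 16.98
position: [0.4709, -0.211, 0.0853]
tool_rot: [[-0.998, 0.07, 0.001], [0.07, 0.998, -0.001], [-0.001, -0.001, -1.0]]
ft_force: [-3.0, 0.9, 12.0]
grip_width: 0.0415
time_s: 17.35
position: [0.471, -0.211, 0.0852]
tool_rot: [[-0.998, 0.07, 0.001], [0.07, 0.998, -0.001], [-0.001, -0.001, -1.0]]
ft_force: [-5.5, 1.9, 20.7]
grip_width: 0.0411
```

Hard stop at TCP z .0853, matching the predicted home height of .0854–.086. I'm relaxing the push and opening.

```bash
python3 -m inch '38 0 0 -1 0; 38 0 0 -1.8 0;38 0 0 -1.8 0' 20; python3 -m inch '43 0 0 0 0; 46 0 0 0 0;50 0 0 0 0;54 0 0 0 0;58 0 0 0 0;62 0 0 0 0;66 0 0 0 0;66 0 0 0 0'
python3 - <<'E'
from h import *
s=snap('scene');cv2.imwrite('pics/s8.png',cv2.resize(s['color'][150:220,240:310],None,fx=8,fy=8,interpolation=2))
snap('wrist','w8.png')
E
```

```text
time_s: 17.73
position: [0.4709, -0.2109, 0.0854]
tool_rot: [[-0.998, 0.07, 0.0], [0.07, 0.998, -0.0], [-0.0, -0.0, -1.0]]
ft_force: [-0.4, -0.4, 6.0]
grip_width: 0.041
time_s: 18.73
position: [0.4708, -0.2109, 0.0851]
tool_rot: [[-0.998, 0.07, 0.0], [0.07, 0.998, -0.0], [-0.0, -0.0, -1.0]]
ft_force: [0.1, 0.1, -0.4]
grip_width: 0.0659
```

View pics/w8.png

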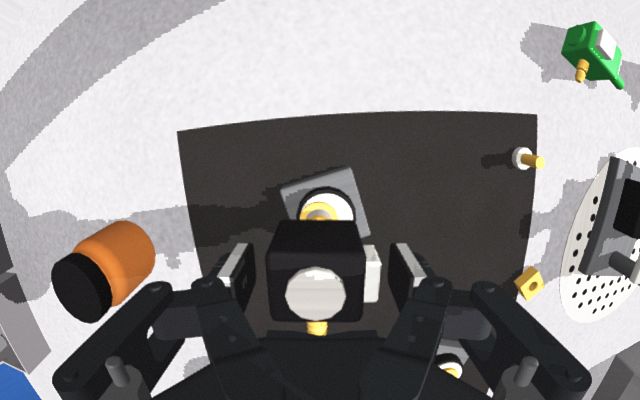

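View pics/s8.png

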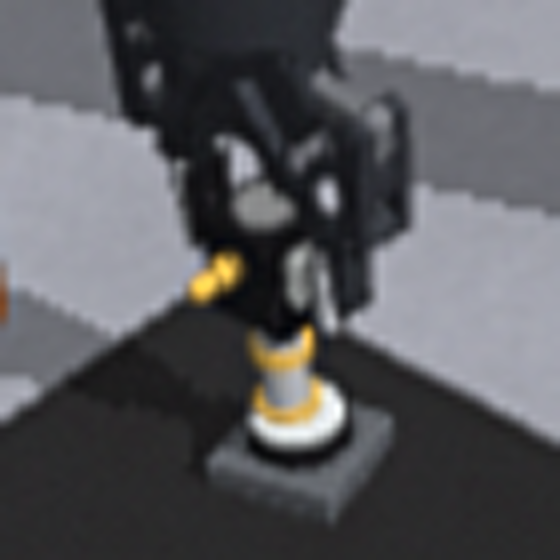

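The coupler is released with its button sprung out at (372,275) in the wrist view, and both pads are clear. I'm retreating straight up.

```bash
python3 -m inch '75 0 0 -5 0; 80 0 0 -20 0;84 0 0 -45 0;84 0 0 -75 0;84 0 0 -105 0;84 0 0 -130 0;84 0 0 -145 0;84 0 0 -150 0'; python3 -m inch '84 0 40 0 0;84 0 90 0 0;84 0 140 0 0;84 0 180 0 0;84 0 200 0 0;84 0 200 0 0;84 0 200 0 0'
python3 - <<'E'
from h import *
np.set_printoptions(precision=4,suppress=True)
s=snap('scene');t=snap('top','top9.png')
cv2.imwrite('pics/s9.png',np.hstack([cv2.resize(s['color'][150:220,240:310],(400,400),interpolation=2),cv2.resize(t['color'][160:230,345:415],(400,400),interpolation=2)]))
for n,d,(u0,u1,v0,v1) in(('scene',s,(250,295,155,215)),('top',t,(360,400,175,215))):
    W=cloud(d)[v0:v1,u0:u1].reshape(-1,3);g=cv2.cvtColor(d['color'],cv2.COLOR_BGR2HSV)[v0:v1,u0:u1].reshape(-1,3)
    m=W[:,2]>.085;q=W[m];h=g[m];L=(h[:,1]<60)&(h[:,2]>90)
    tp=q[L&(q[:,2]>.116)];print(n,q.max(0),'dome',len(tp),tp.mean(0),tp[:,2].max(),'tilt top fit',end=' ')
    tt=q[q[:,2]>.115];A=np.c_[tt[:,:2],np.ones(len(tt))];print(np.linalg.lstsq(A,tt[:,2],rcond=None)[0][:2])
o=env.observe();print(o['ft_force'],o['time_s'],o['qvel'])
E
```

```text
time_s: 19.82
position: [0.4709, -0.211, 0.2362]
tool_rot: [[-0.998, 0.07, 0.001], [0.07, 0.998, -0.001], [-0.001, -0.001, -1.0]]
ft_force: [0.0, -0.7, -0.0]
grip_width: 0.0839
time_s: 20.7
position: [0.4847, -0.012, 0.2349]
tool_rot: [[-0.998, 0.07, -0.001], [0.07, 0.998, -0.0], [0.001, -0.0, -1.0]]
ft_force: [-0.1, -0.9, -0.1]
grip_width: 0.0838
scene [ 0.5091 -0.1841  0.1268] dome 56 [ 0.47   -0.2106  0.1226] 0.12677253601093597 tilt top fit [-0.0537 -0.0653]
top [ 0.5086 -0.1832  0.1284] dome 76 [ 0.4705 -0.21    0.1233] 0.1284007185122801 tilt top fit [0.0199 0.0032]
[0.3143 0.7805 1.6403] 20.8 [-0.1243 -0.0207 -0.1151  0.0283  0.0021  0.2157]
```

View pics/s9.png

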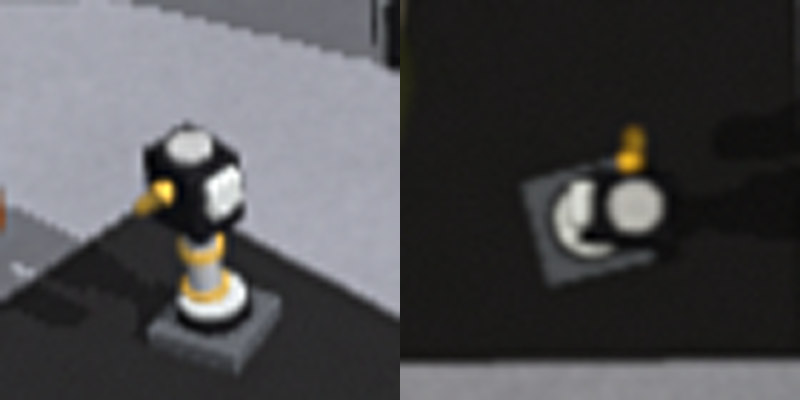

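View pics/top9.png

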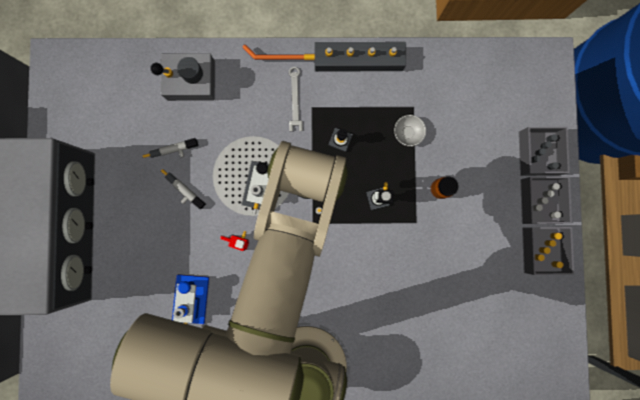

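The dome is 45.9 mm (scene) and 45.7 mm (top) lower than it was on the port, against 45 mm nominal, so the coupler is fully home. It stands upright with the button out, and the arm is clear. Handing in.

```bash
python3 - <<'E'
from rig import env
print(env.close_job())
E
```

```text
the job is handed in; nothing more can be done
None
```

I took the black coupler off the injector port with its button held in, pushed it home in the free stand's tube and let go. The job was handed in at about 21 s of the 72 s allowed. No verdict is reported.

**Removal:** The jaws closed to about 42 mm, the width with the button fully in. The coupler then lifted straight off, with wrist force never above about 10 N in the readings.

**Parking:** The stem went in freely and stopped hard at tool height 0.0853 m; I predicted 0.0854–0.086 m. Peak push was about 21 N.

**Last checks:**
- The dome on top of the coupler sits 45.7–45.9 mm lower than it did on the port (45 mm nominal).
- It looks upright with the button sprung out, and the arm is clear. The top view gives about 1° of tilt. The scene view's rough fit gave nearly 5°, which I put down to its noisy depth.
- Nothing else looks moved in the last top view, but the arm hides the green look-alike, the union nut and the hollow bolt there. The nut and bolt had not visibly moved in earlier wrist views.

**What disagreed:**
- I never clearly felt the roughly 10 N of the sprung balls before the stop.
- The wrist camera placed far objects, including the tube, 3–5 mm off from the two fixed cameras. I used the fixed pair, and the unforced entry bore that out.

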